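Stand the tape roll in the rack

TASK

Take the roll of masking tape, which leans on the plywood ledge beside a tin lid, and stand it upright on its edge in the wide gap between the tines of the rack, resting on the rails. Leave both tin lids where they are.

Things in the scene. Friction and masses are not known exactly. Their poses are not given: they have to be found in the camera images.
- roll_center (a point): Centre of the roll of masking tape: a cream ring, 101 mm outer diameter, hole about 73 mm (ring about 14 mm broad), 24 mm thick, 70 g. z is its axis, square to its flat faces. At the start it leans on the ledge on its edge, top tipped 12 degrees away from the robot, z towards the robot and slightly up, top 120 mm above the work surface. Pinch it across its 24 mm thickness at the top of the ring.
- lid_ledge_center (a point): Centre of the steel tin lid that leans on the same ledge: a solid disc with no hole, 100 mm diameter, 12 mm thick; z is its axis. It is 140 mm from the roll, centre to centre; which of the two is on the left varies. It stays there.
- lid_rack_center (a point): Centre of a second steel tin lid (100 mm diameter, 12 mm thick) that already stands upright in the narrow gap of the rack farthest from the wide one, 94 mm from the middle of the wide gap; z is its axis. It stays there.
- ledge: Fixed plywood ledge, 280 mm long (y), about 60 mm deep, origin in the middle of its underside, x pointing away from the robot, z up. An L section tipped 12 degrees back: a floor with small wooden chocks beside each disc and a low back whose top is 65 mm above the work surface, so that the upper halves of the discs stand free on both sides.
- tine_rack: Fixed rack: plywood board 164 mm (x) by 116 mm (y), origin in the middle of its underside, z up. Two wooden rails along x at y = -28 and +28 mm, tops 26 mm high, carry the discs' edges. Two rows of 6 mm steel tines at y = -44 and +44 mm rise to 77 mm. Gaps along x: the wide one (42 mm clear) at the end nearest the robot, then three narrow ones (22 mm clear).
- wide_gap (a point): Point of the rack, in the wide gap: where the roll's centre lies when it stands there on the rails, 69 mm above the work surface (at x = -42 mm, y = 0 of the rack). x points across the gap, 24 mm to the middles of the tines either side; the standing roll's axis lies along it, either way round. y runs along the gap, z up.
- carton_cans: Fixed open cardboard carton of spray cans on the right, 331 x 326 mm, origin in the middle of its underside. Keep clear of it: the cans in it rise to 280 mm above the work surface.
Not all that is in view belongs to the job. There is more than one size of the part that bears roll_center; the job needs the largest.

How it is judged:
At the end, for the whole second after the job is handed in: The roll stands in the wide gap of the rack: its centre within 18 mm horizontally and 10 mm in height of the wide_gap point, its axis within 15 degrees of that point's x axis (so it is upright and square in the gap), at rest (horizontal distance between roll_center and wide_gap below 0.018 m and z of roll_center in the frame of wide_gap between -0.01 and 0.01 m and angle between the z axis of roll_center and the x axis of wide_gap, either way round below 0.26 rad and linear speed of tape_roll below 0.02 m/s); the robot touches nothing.
It fails at once if the tin lid on the ledge is moved by more than 30 mm (distance of lid_ledge_center from where it was at the start of the episode above 0.03 m).
It fails at once if the tin lid in the rack is moved by more than 30 mm (distance of lid_rack_center from where it was at the start of the episode above 0.03 m).
It also fails if it takes over 48 s, if anything falls off the work surface, if the arm or the gripper's body presses on something with over 40 N, if the wrist force passes 120 N, or if a joint passes its speed limit or range.

ROBOT

A 7-joint arm with a two-finger parallel gripper is mounted at the origin on a cart in front of the work surface, level with it; the furniture and walls round the work are solid. World frame = base frame: x ahead of the robot, y to its left, z up, the work surface at z = 0. Lengths are in m, angles in rad, forces in N, time in s.
With the tool pointing down it reaches from about 0.425 to 0.875 m from the base axis. Payload 8.4 kg.
Tool frame: the origin (TCP) lies midway between the tips of the shut fingers; the grasp point (between the pads) lies manip.grip_point_offset behind it (manip.grip_point_offset is the distance from the TCP to the grasp point, in m); z points along the fingers, y is the line along which they close (so a half turn about z gives the same grasp; the last joint's range is limited). The gripper opens to 87 mm and grips with 3 to 60 N. Pads are 19 mm wide; open, the fingers measure 117 mm over their backs; the gripper's body (75 mm by 190 mm) begins 51 mm behind the grasp point.
Start: joints at [1.228, 0.333, 0.04, 1.465, -0.013, 1.343, -0.059], TCP at [0.157, -0.631, 0.223] pointing down, gripper open.
Joint ranges: [-2.58, 2.58], [-0.38, 2.09], [-1.3, 1.39], [0.25, 2.4], [-1.5, 4.64], [0.08, 2.09], [-2.65, 2.65]. Speed limits (rad/s): [2.22, 2.22, 2.79, 2.79, 3.14, 3.14, 3.14].

INTERFACE

Orientations are given as a unit quaternion [w, x, y, z].
In Python, from plant import manip, cams, job gives the robot as it stands. The module is installed in compiled form; this text tells all that it offers.
- The arm moves only by the shell command python3 -m pendant 'ROWS' [FORCE]. ROWS is JSON, a list of rows, each an object of numbers: "x", "y", "z": the shift along the tool's x, y, z in m; "ax", "ay", "az": the turn, a rotation vector about the tool's x, y, z in degrees; "hand": the opening, from 0 (shut) to 1 (fully open). A call has 1 to 12 rows; each row is the pose to reach, as a shift and turn from the pose commanded when the call began, along the tool's axes at that moment; what a row does not reach only later rows make up. A row lasts 1/10 s, in which the tool goes at most 50 mm and 8.59 degrees, less where a joint would pass 70% of its speed; a pose out of reach is approached as far as the arm can. A call with a gripper value outside its range is refused whole. The fingers move at their own pace and stop on an object; FORCE is the grip in N (left out, the last holds). Time passes only in rows, so rows that repeat a pose let the fingers close. It gives the time, the measured TCP pose, the force, the opening and the grip force at its end, in the units of the state.
- manip.get_obs(): the state, without advancing time (a new reading comes with each control period).
- cams.capture(name): name is "scene" or "top" or "wrist"; returns a dict with "color" (384x512x3 uint8, blue, green, red), "vfov" (degrees; the focal length in pixels is half the picture's height over the tangent of half this angle, whatever the lens; pixels are square), "cx", "cy" (the principal point, pixels), "R" (3x3) and "t" (3): a world point X has camera coordinates R X + t. Camera axes: x right, y down, z forward; pixel columns grow to the right and rows downward; lengths in m; the calibration is good to about 2 mm. The wrist camera is an equidistant fisheye: a pixel r from the principal point sees the ray r / f radians off the axis. A picture is of the moment at which its call begins. There is no depth.
- job.sign_off(): hands the job in; it is judged then, once.
The state is a dict: "time_s": time; "joint_pos": joint angles; "joint_velocities": joint speeds; "joint_efforts": joint torques, N m; "tcp_pos": TCP position; "ee_rot": TCP orientation; "force": force on the tool from outside, world axes, zero at the start; "ft_torque": the same for the moment, N m; "opening": finger opening in m; "finger_force": force on a finger pad.
Only numpy, scipy, OpenCV 4.12 (cv2) and the standard library are available. Lean on these libraries where they do the work, as an engineer would, in place of code of your own. Each camera call takes 0.05 s, during which the arm holds its last target. There are 200 camera calls.

## Working session

There is one attempt and no reset: what is moved stays moved. The work goes in short steps, Python scripts to look and compute and a shell command to move; the robot and the scene stay as the last step left them, time stands still between calls to the robot, and variables do not carry over. Pictures are saved under pics/ and viewed, at most 10 in all, crops included, and the job is handed in when it is done.

```bash
mkdir -p pics; python3 - <<'E'
from plant import manip,cams,job
import cv2,json,numpy as np
o=manip.get_obs();print({k:np.round(v,3) for k,v in o.items() if k in('time_s','tcp_pos','ee_rot','opening','force')},manip.grip_point_offset)
for n in('scene','top'):
    c=cams.capture(n);cv2.imwrite(f'pics/{n}0.png',c['color']);print(n,c['vfov'],c['cx'],c['cy'],np.round(c['R'],3).tolist(),np.round(c['t'],3))
a=[cv2.imread(f'pics/{n}0.png') for n in('scene','top')]
E
```

```text
{'time_s': np.float64(0.0), 'tcp_pos': array([ 0.157, -0.63 ,  0.222]), 'ee_rot': array([-0.001,  0.993,  0.122, -0.   ]), 'force': array([-0.265,  0.724, -0.275]), 'opening': np.float64(0.087)} 0.0187
scene 45.77523704816203 256.1832488371953 186.3154547328853 [[-0.43, -0.903, 0.01], [-0.629, 0.291, -0.721], [0.648, -0.316, -0.693]] [0.281 0.358 1.48 ]
top 53.41818917990827 253.5140743680175 195.19677836088823 [[0.362, -0.932, -0.001], [-0.911, -0.353, -0.212], [0.198, 0.078, -0.977]] [-0.131  0.493  1.23 ]
```

View pics/scene0.png

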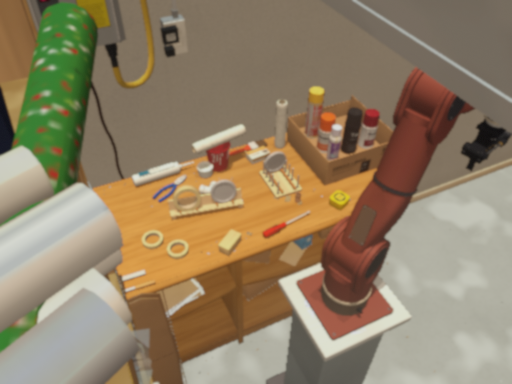

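View pics/top0.png

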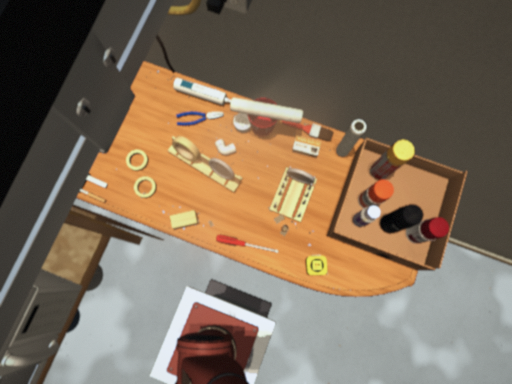

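The roll leans at the left of the ledge (scene (186,197), top (186,147)) and the lid is to its right. The rack is at scene (281,180), top (294,195), with its lid at the far end. Next I enlarge both regions.

```bash
python3 - <<'E'
import cv2,numpy as np
s=cv2.imread('pics/scene0.png');t=cv2.imread('pics/top0.png')
a=cv2.resize(s[140:225,160:310],None,fx=5,fy=5,interpolation=cv2.INTER_CUBIC)[:425]
cv2.imwrite('pics/s1.png',a)
b=cv2.resize(t[120:230,160:320],None,fx=5,fy=5,interpolation=cv2.INTER_CUBIC)
cv2.imwrite('pics/t1.png',b)
E
```

```text
(no output)
```

View pics/s1.png

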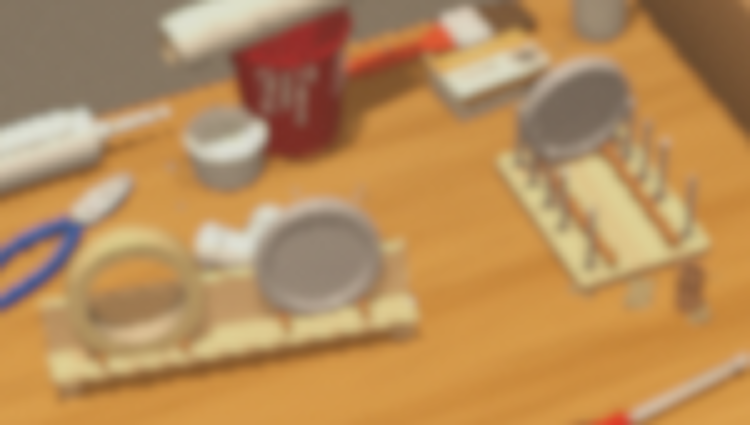

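View pics/t1.png

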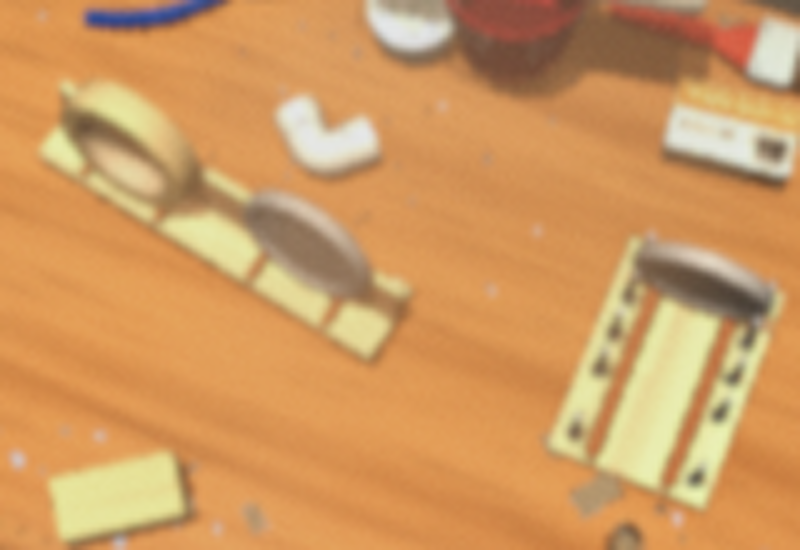

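The crops show the roll ring centred near crop (136,290) in scene and (133,148) in top. The rack board corners are visible in both views. I triangulate these now.

```bash
cat > h.py <<'E'
import numpy as np,cv2
from plant import manip,cams
from scipy.spatial.transform import Rotation as Ro
def ray(c,u,v):
    H=c['color'].shape[0];f=H/2/np.tan(np.radians(c['vfov']/2))
    d=np.array([u-c['cx'],v-c['cy']])/f
    if c.get('fish'):
        r=np.hypot(*d);d=np.r_[d/r*np.sin(r),np.cos(r)] if r>1e-9 else np.r_[0,0,1.]
    else: d=np.r_[d,1]
    R=np.array(c['R']);d=R.T@d
    return -R.T@np.array(c['t']),d/np.linalg.norm(d)
def tri(*rs):
    A=sum(np.eye(3)-np.outer(d,d) for o,d in rs);b=sum((np.eye(3)-np.outer(d,d))@o for o,d in rs)
    p=np.linalg.solve(A,b);return p,[np.linalg.norm(np.cross(p-o,d)) for o,d in rs]
def plane(r,z): o,d=r;return o+d*(z-o[2])/d[2]
def proj(c,X):
    p=np.array(c['R'])@X+np.array(c['t']);f=c['color'].shape[0]/2/np.tan(np.radians(c['vfov']/2))
    if c.get('fish'):
        r=np.hypot(p[0],p[1]);th=np.arctan2(r,p[2]);q=p[:2]/r*th*f
    else:q=p[:2]/p[2]*f
    return q+[c['cx'],c['cy']]
E
python3 - <<'E'
from h import *
np.set_printoptions(precision=4,suppress=True)
s=cams.capture('scene');t=cams.capture('top')
S=lambda u,v:ray(s,160+u/5-.4,140+v/5-.4)
T=lambda u,v:ray(t,160+u/5-.4,120+v/5-.4)
P={'roll':((136,290),(133,148)),'lid':((319,256),(309,245)),'rlid':((576,109),(706,280)),'rackNL':((585,287),(548,447)),'rackNR':((708,243),(707,508)),'rackFL':((500,158),(635,238)),
'ledgeFL':((65,390),(40,155)),'ledgeFR':((415,325),(372,360))}
for k,(a,b) in P.items(): p,e=tri(S(*a),T(*b));print(k,p,np.round(e,4))
print('rackFR',plane(T(785,290),.01))
print('tines NL,NR tip top', [plane(T(*q),.077) for q in ((578,420),(700,465))])
w=cams.capture('wrist');print(w['vfov'],w['cx'],w['cy'],w['R'],w['t'],w.keys())
E
```

```text
roll [0.5708 0.3267 0.0718] [0.0008 0.0008]
lid [0.5505 0.1888 0.069 ] [0.0002 0.0002]
rlid [ 0.6254 -0.0692  0.0648] [0.0004 0.0004]
rackNL [ 0.4901 -0.0094  0.0073] [0.0012 0.0012]
rackNR [ 0.4913 -0.1243  0.0071] [0.0013 0.0013]
rackFL [ 0.6522 -0.0135  0.0102] [0.0008 0.0008]
ledgeFL [0.5534 0.3991 0.0149] [0.0041 0.0041]
ledgeFR [0.5044 0.1286 0.01  ] [0.0013 0.0013]
rackFR [ 0.6552 -0.1242  0.01  ]
tines NL,NR tip top [array([ 0.502 , -0.0224,  0.077 ]), array([ 0.5028, -0.1071,  0.077 ])]
65.70646984690485 252.2057763580174 188.63993497216939 [[ 0.2408 -0.9706 -0.0017]
 [-0.935  -0.2325  0.268 ]
 [-0.2605 -0.063  -0.9634]] [-0.6488 -0.0325  0.3911] dict_keys(['color', 'vfov', 'cx', 'cy', 'R', 't'])
```

```bash
cat >> h.py <<'E'
def toolR(yh,tilt=0,tdir=0):
    """tool y heading yh deg (horizontal); tool z down, its back (up) tipped by tilt deg towards heading tdir"""
    u=np.r_[np.sin(np.radians(tilt))*np.array([np.cos(np.radians(tdir)),np.sin(np.radians(tdir))]),np.cos(np.radians(tilt))]
    z=-u;h=np.radians(yh);y=np.array([np.cos(h),np.sin(h),0]);y-=z*(z@y);y/=np.linalg.norm(y)
    return np.c_[np.cross(y,z),y,z]
CMD='cmd.npz'
def delta(p,R,p0=None,R0=None):
    o=manip.get_obs();q=o['ee_rot'];R0=Ro.from_quat(np.r_[q[1:],q[0]]).as_matrix() if R0 is None else R0
    p0=o['tcp_pos'] if p0 is None else p0
    return np.round(R0.T@(np.array(p)-p0),4),np.round(np.degrees(Ro.from_matrix(R0.T@R).as_rotvec()),1)
E
python3 - <<'E'
from h import *
t=cams.capture('top')
for q in ((330,232),(365,140),(465,172),(437,268)):print(plane(ray(t,*q),.1).round(3))
q=manip.get_obs()['ee_rot'];print(Ro.from_quat(np.r_[q[1:],q[0]]).as_matrix().round(3))
R=toolR(-9,12,-9)
print(delta([.30,-.45,.40],toolR(-50)),delta([.45,-.15,.35],toolR(-9)))
for p in([.45,-.15,.35],):
  print(delta([.5,.22,.30],toolR(-9),p,toolR(-9)))
E
```

```text
[ 0.474 -0.217  0.1  ]
[ 0.808 -0.227  0.1  ]
[ 0.821 -0.566  0.1  ]
[ 0.488 -0.563  0.1  ]
[[ 0.97   0.241 -0.   ]
 [ 0.241 -0.97   0.001]
 [-0.    -0.001 -1.   ]]
(array([ 0.1825, -0.1408, -0.1777]), array([ -0.,  -0., -26.])) (array([ 0.4005, -0.3957, -0.1275]), array([ -0.,  -0., -67.]))
(array([ 0.3733, -0.0085,  0.05  ]), array([0., 0., 0.]))
```

```bash
python3 -m pendant '[{"x":0,"y":0,"z":-0.15},{"x":0,"y":0,"z":-0.18},{"x":0.05,"y":-0.04,"z":-0.18},{"x":0.1,"y":-0.08,"z":-0.18,"az":-13},{"x":0.14,"y":-0.11,"z":-0.18,"az":-20},{"x":0.18,"y":-0.14,"z":-0.18,"az":-26},{"x":0.18,"y":-0.14,"z":-0.18,"az":-26},{"x":0.22,"y":-0.19,"z":-0.17,"az":-34},{"x":0.26,"y":-0.24,"z":-0.17,"az":-42},{"x":0.3,"y":-0.29,"z":-0.16,"az":-50},{"x":0.34,"y":-0.34,"z":-0.15,"az":-58},{"x":0.4,"y":-0.395,"z":-0.13,"az":-67}]'
python3 - <<'E'
from h import *
print(delta([.52,.22,.30],toolR(-9)))
E
```

```text
(array([ 0.5577, -0.7379, -0.0774]), array([ -0.,  -0., -67.]))schema error: expected keys x, y, z, ax, ay, az, hand
```

All keys are required in each row.

```bash
python3 -m pendant '[{"x":0,"y":0,"z":-0.15,"ax":0,"ay":0,"az":0,"hand":1},{"x":0,"y":0,"z":-0.18,"ax":0,"ay":0,"az":0,"hand":1},{"x":0,"y":0,"z":-0.18,"ax":0,"ay":0,"az":0,"hand":1},{"x":0.1,"y":-0.08,"z":-0.18,"ax":0,"ay":0,"az":-13,"hand":1},{"x":0.1,"y":-0.08,"z":-0.18,"ax":0,"ay":0,"az":-13,"hand":1},{"x":0.18,"y":-0.14,"z":-0.18,"ax":0,"ay":0,"az":-26,"hand":1},{"x":0.18,"y":-0.14,"z":-0.18,"ax":0,"ay":0,"az":-26,"hand":1},{"x":0.22,"y":-0.19,"z":-0.17,"ax":0,"ay":0,"az":-34,"hand":1},{"x":0.26,"y":-0.24,"z":-0.17,"ax":0,"ay":0,"az":-42,"hand":1},{"x":0.3,"y":-0.29,"z":-0.16,"ax":0,"ay":0,"az":-50,"hand":1},{"x":0.34,"y":-0.34,"z":-0.15,"ax":0,"ay":0,"az":-58,"hand":1},{"x":0.4,"y":-0.395,"z":-0.13,"ax":0,"ay":0,"az":-67,"hand":1}]'
python3 - <<'E'
from h import *
print(manip.get_obs()['tcp_pos'],manip.get_obs()['joint_pos'].round(2),delta([.52,.24,.30],toolR(-9)))
E
```

```text
time_s: 1.5
tcp_pos: [0.3922, -0.2527, 0.3749]
ee_rot: [0.001, 0.761, 0.649, -0.0]
force: [0.1, -0.5, 0.2]
opening: 0.0868
finger_force: 0.0
[ 0.39216326 -0.25266709  0.37485844] [ 0.85 -0.07 -0.34  1.61 -0.02  1.6   0.34] (array([0.5068, 0.0481, 0.0744]), array([ 0.1,  0.1, -0.1]))
```

```bash
python3 -m pendant '[{"x":0.17,"y":0.05,"z":0.05,"ax":0,"ay":0,"az":0,"hand":1},{"x":0.17,"y":0.05,"z":0.05,"ax":0,"ay":0,"az":0,"hand":1},{"x":0.17,"y":0.05,"z":0.05,"ax":0,"ay":0,"az":0,"hand":1},{"x":0.17,"y":0.05,"z":0.05,"ax":0,"ay":0,"az":0,"hand":1},{"x":0.17,"y":0.05,"z":0.05,"ax":0,"ay":0,"az":0,"hand":1},{"x":0.17,"y":0.05,"z":0.05,"ax":0,"ay":0,"az":0,"hand":1}]'
python3 - <<'E'
from h import *
import pickle
w=cams.capture('wrist');w['fish']=1;pickle.dump(w,open('w1.pkl','wb'));cv2.imwrite('pics/w1.png',w['color'])
print(manip.get_obs()['tcp_pos'],manip.get_obs()['joint_pos'].round(2),delta([.52,.25,.28],toolR(-9)))
E
```

```text
time_s: 2.1
tcp_pos: [0.4688, -0.0949, 0.3244]
ee_rot: [-0.0, 0.762, 0.647, -0.0]
force: [-0.6, 0.6, -0.1]
opening: 0.087
finger_force: 0.0
[ 0.46870032 -0.09602828  0.32460237] [ 0.68 -0.03 -0.55  1.67 -0.02  1.5  -0.03] (array([ 0.3498, -0.0064,  0.0444]), array([-0. ,  0. , -0.5]))
```

```bash
python3 -m pendant '[{"x":0.3,"y":0,"z":0.045,"ax":0,"ay":0,"az":0,"hand":1},{"x":0.3,"y":0,"z":0.045,"ax":0,"ay":0,"az":0,"hand":1},{"x":0.3,"y":0,"z":0.045,"ax":0,"ay":0,"az":0,"hand":1},{"x":0.3,"y":0,"z":0.045,"ax":0,"ay":0,"az":0,"hand":1},{"x":0.35,"y":0,"z":0.045,"ax":0,"ay":0,"az":0,"hand":1},{"x":0.35,"y":0,"z":0.045,"ax":0,"ay":0,"az":0,"hand":1},{"x":0.35,"y":0,"z":0.045,"ax":0,"ay":0,"az":0,"hand":1},{"x":0.35,"y":0,"z":0.045,"ax":0,"ay":0,"az":0,"hand":1},{"x":0.35,"y":0,"z":0.045,"ax":0,"ay":0,"az":0,"hand":1},{"x":0.35,"y":0,"z":0.045,"ax":0,"ay":0,"az":0,"hand":1}]'
python3 - <<'E'
from h import *
import pickle
w=cams.capture('wrist');w['fish']=1;pickle.dump(w,open('w2.pkl','wb'))
a=pickle.load(open('w1.pkl','rb'))
cv2.imwrite('pics/w12.png',np.vstack([a['color'],w['color']])[:,:])
cv2.imwrite('pics/w12.png',cv2.resize(np.hstack([a['color'],w['color']]),None,fx=.78,fy=.78,interpolation=cv2.INTER_AREA))
for c,X in((a,[.53,-.067,.069]),(w,[.571,.327,.072]),(w,[.55,.189,.069])):print(proj(c,np.array(X)))
E
```

```text
time_s: 3.15
tcp_pos: [0.5273, 0.2478, 0.2795]
ee_rot: [0.0, 0.764, 0.645, -0.0]
force: [-0.2, -0.6, 0.2]
opening: 0.087
finger_force: 0.0
[292.11150105 134.0673102 ]
[276.75295043  98.74044315]
[276.72137585 206.12856012]
```

View pics/w12.png

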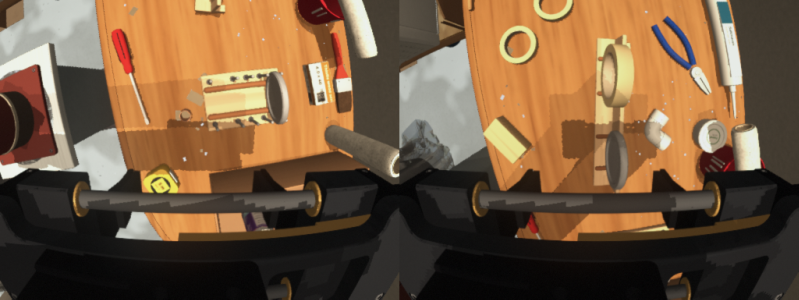

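The wrist view agrees with the estimates: the roll appears at (277,99) as predicted, with the lid at about (277,206). One enlarged look at both for fine correction.

```bash
python3 - <<'E'
from h import *
import pickle
a=pickle.load(open('w1.pkl','rb'));w=pickle.load(open('w2.pkl','rb'))
A=cv2.resize(a['color'][80:170,250:380],None,fx=4,fy=4,interpolation=cv2.INTER_CUBIC)
W=cv2.resize(w['color'][45:135,240:310],None,fx=4,fy=4,interpolation=cv2.INTER_CUBIC)
cv2.imwrite('pics/z.png',np.hstack([A,W]))
E
```

```text
(no output)
```

View pics/z.png

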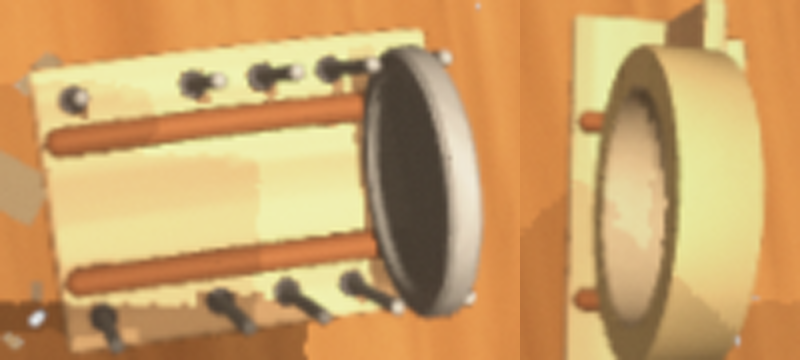

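```bash
python3 - <<'E'
from h import *
import pickle
a=pickle.load(open('w1.pkl','rb'));w=pickle.load(open('w2.pkl','rb'))
t=[plane(ray(a,250+u/4-.4,80+v/4-.4),.077) for u,v in((72,97),(220,80),(115,345),(250,325))]
print(np.round(t,4),np.mean(t,0).round(4))
n=np.array([-np.cos(np.radians(-9))*np.cos(np.radians(12)),-np.sin(np.radians(-9))*np.cos(np.radians(12)),np.sin(np.radians(12))])
c=np.array([.5708,.3267,.0715])
print('front face centre pred',proj(w,c+.012*n),'seen',240+(637-520)/4,45+203/4)
def ringpts(k):
    h=np.array([-n[1],n[0],0]);h/=np.linalg.norm(h);u=np.cross(n,h);u*=np.sign(u[2])
    return c+k*n,h,u
c1,h,u=ringpts(.012);print('front face sides/top pred (crop)',[((proj(w,c1+x)-[240,45])*4+[520,0]).round() for x in(.0505*h,-.0505*h,.0505*u,-.0505*u)])
c1,h,u=ringpts(-.012);print('back top',((proj(w,c1+.0505*u)-[240,45])*4+[520,0]).round())
top=c+.0505*u;print('top',top)
g=c+(.0505-.008)*u; tcp=g-.0187*u
R=toolR(-9,12,-9);print('tcp grasp',tcp, delta(tcp,R),'pre',delta(tcp+.07*u,R))
E
```

```text
[[ 0.502  -0.0197  0.077 ]
 [ 0.5534 -0.0211  0.077 ]
 [ 0.5035 -0.1076  0.077 ]
 [ 0.5522 -0.108   0.077 ]] [ 0.5278 -0.0641  0.077 ]
front face centre pred [267.1786747   98.93430257] seen 269.25 95.75
front face sides/top pred (crop) [array([630., 378.]), array([627.,  54.]), array([678., 210.]), array([591., 220.])]
back top [762. 212.]
top [0.58117027 0.32505751 0.12089645]
tcp grasp [0.57568738 0.32592592 0.09477991] (array([0.0855, 0.0344, 0.1849]), array([12. , -0. , -0.7])) pre (array([0.0856, 0.049 , 0.1164]), array([12. , -0. , -0.7]))
```

```bash
python3 -m pendant '[{"x":0.088,"y":0.049,"z":0.06,"ax":12,"ay":0,"az":-0.7,"hand":1},{"x":0.088,"y":0.049,"z":0.06,"ax":12,"ay":0,"az":-0.7,"hand":1},{"x":0.088,"y":0.049,"z":0.116,"ax":12,"ay":0,"az":-0.7,"hand":1},{"x":0.088,"y":0.049,"z":0.116,"ax":12,"ay":0,"az":-0.7,"hand":1},{"x":0.088,"y":0.049,"z":0.116,"ax":12,"ay":0,"az":-0.7,"hand":1},{"x":0.088,"y":0.049,"z":0.116,"ax":12,"ay":0,"az":-0.7,"hand":1}]'
python3 - <<'E'
from h import *
R=toolR(-9,12,-9);print(delta([.5757,.328,.0948],R))
w=cams.capture('wrist');cv2.imwrite('pics/w3.png',w['color'])
E
```

```text
time_s: 3.8
tcp_pos: [0.5896, 0.3273, 0.1647]
ee_rot: [-0.079, 0.755, 0.647, -0.067]
force: [-0.5, 0.9, 0.9]
opening: 0.0871
finger_force: 0.0
(array([-0.0016,  0.0009,  0.0712]), array([ 0. , -0. ,  0.2]))
```

View pics/w3.png

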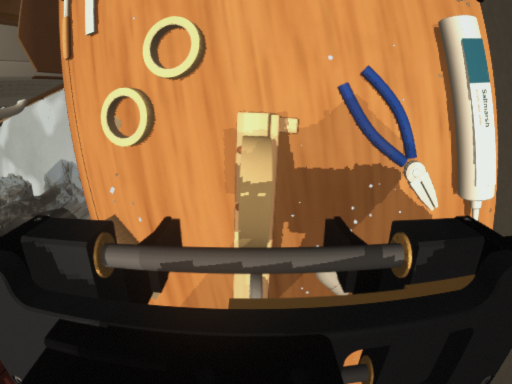

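The roll appears edge-on at column 257, centred between the fingers. I descend and grip.

```bash
python3 -m pendant '[{"x":0,"y":0,"z":0.035,"ax":0,"ay":0,"az":0,"hand":1},{"x":0,"y":0,"z":0.071,"ax":0,"ay":0,"az":0,"hand":1},{"x":0,"y":0,"z":0.071,"ax":0,"ay":0,"az":0,"hand":1},{"x":0,"y":0,"z":0.071,"ax":0,"ay":0,"az":0,"hand":1},{"x":0,"y":0,"z":0.071,"ax":0,"ay":0,"az":0,"hand":0},{"x":0,"y":0,"z":0.071,"ax":0,"ay":0,"az":0,"hand":0},{"x":0,"y":0,"z":0.071,"ax":0,"ay":0,"az":0,"hand":0},{"x":0,"y":0,"z":0.071,"ax":0,"ay":0,"az":0,"hand":0},{"x":0,"y":0,"z":0.071,"ax":0,"ay":0,"az":0,"hand":0},{"x":0,"y":0,"z":0.071,"ax":0,"ay":0,"az":0,"hand":0},{"x":0,"y":0,"z":0.071,"ax":0,"ay":0,"az":0,"hand":0},{"x":0,"y":0,"z":0.071,"ax":0,"ay":0,"az":0,"hand":0}]' 25
```

```text
time_s: 5.05
tcp_pos: [0.5745, 0.3312, 0.094]
ee_rot: [-0.08, 0.755, 0.648, -0.068]
force: [-0.2, -0.4, 0.5]
opening: 0.0309
finger_force: 0.0
```

Still closing (opening 31 mm).

```bash
python3 -m pendant '[{"x":0,"y":0,"z":0,"ax":0,"ay":0,"az":0,"hand":0},{"x":0,"y":0,"z":0,"ax":0,"ay":0,"az":0,"hand":0},{"x":0,"y":0,"z":0,"ax":0,"ay":0,"az":0,"hand":0},{"x":0,"y":0,"z":0,"ax":0,"ay":0,"az":0,"hand":0},{"x":0,"y":0,"z":0,"ax":0,"ay":0,"az":0,"hand":0}]' 25
python3 - <<'E'
from h import *
print(delta([.5745,.3312,.0940],toolR(-9,12,-9)))
R0=toolR(-9,12,-9);p=[.574,.331,.1]
print('lift',delta([.59,.32,.26],toolR(-9)),'over',delta([.529,-.0655,.24],toolR(0)))
E
```

```text
time_s: 5.55
tcp_pos: [0.5745, 0.3311, 0.094]
ee_rot: [-0.08, 0.755, 0.648, -0.068]
force: [-0.1, 0.4, 0.4]
opening: 0.0234
finger_force: 24.8
(array([ 0.0001, -0.    , -0.    ]), array([-0. , -0. ,  0.3]))
lift (array([-0.0085, -0.0179, -0.166 ]), array([-12. ,  -0. ,   0.3])) over (array([-0.3988, -0.0155, -0.1465]), array([-12. ,  -1. ,  -8.7]))
```

```bash
python3 -m pendant '[{"x":0,"y":0,"z":-0.02,"ax":0,"ay":0,"az":0,"hand":0},{"x":0,"y":0,"z":-0.05,"ax":0,"ay":0,"az":0,"hand":0},{"x":0,"y":0,"z":-0.09,"ax":0,"ay":0,"az":0,"hand":0},{"x":0,"y":0,"z":-0.13,"ax":-3,"ay":0,"az":0,"hand":0},{"x":0,"y":-0.01,"z":-0.155,"ax":-6,"ay":0,"az":0,"hand":0},{"x":0,"y":-0.018,"z":-0.166,"ax":-9,"ay":0,"az":0,"hand":0},{"x":-0.02,"y":-0.018,"z":-0.166,"ax":-12,"ay":0,"az":0,"hand":0},{"x":-0.05,"y":-0.018,"z":-0.166,"ax":-12,"ay":0,"az":-1,"hand":0},{"x":-0.08,"y":-0.018,"z":-0.163,"ax":-12,"ay":0,"az":-2,"hand":0},{"x":-0.11,"y":-0.018,"z":-0.162,"ax":-12,"ay":-0.3,"az":-3,"hand":0},{"x":-0.14,"y":-0.018,"z":-0.16,"ax":-12,"ay":-0.4,"az":-4,"hand":0},{"x":-0.17,"y":-0.018,"z":-0.16,"ax":-12,"ay":-0.5,"az":-4,"hand":0}]'
python3 - <<'E'
from h import *
print(delta([.529,-.0655,.24],toolR(0)))
E
```

```text
time_s: 6.75
tcp_pos: [0.5636, 0.1594, 0.2538]
ee_rot: [0.0, 0.735, 0.678, -0.0]
force: [0.8, 0.1, -1.2]
opening: 0.0233
finger_force: 24.8
(array([-0.2269, -0.0161,  0.0139]), array([-0. ,  0. , -4.7]))
```

```bash
python3 -m pendant '[{"x":-0.03,"y":-0.002,"z":0,"ax":0,"ay":0,"az":-1,"hand":0},{"x":-0.06,"y":-0.004,"z":0.005,"ax":0,"ay":0,"az":-2,"hand":0},{"x":-0.09,"y":-0.007,"z":0.01,"ax":0,"ay":0,"az":-3,"hand":0},{"x":-0.12,"y":-0.009,"z":0.013,"ax":0,"ay":0,"az":-4,"hand":0},{"x":-0.15,"y":-0.011,"z":0.013,"ax":0,"ay":0,"az":-4.7,"hand":0},{"x":-0.18,"y":-0.013,"z":0.013,"ax":0,"ay":0,"az":-4.7,"hand":0},{"x":-0.2,"y":-0.014,"z":0.013,"ax":0,"ay":0,"az":-4.7,"hand":0},{"x":-0.215,"y":-0.016,"z":0.013,"ax":0,"ay":0,"az":-4.7,"hand":0},{"x":-0.225,"y":-0.016,"z":0.013,"ax":0,"ay":0,"az":-4.7,"hand":0},{"x":-0.225,"y":-0.016,"z":0.013,"ax":0,"ay":0,"az":-4.7,"hand":0},{"x":-0.225,"y":-0.016,"z":0.013,"ax":0,"ay":0,"az":-4.7,"hand":0},{"x":-0.225,"y":-0.016,"z":0.013,"ax":0,"ay":0,"az":-4.7,"hand":0}]'
python3 - <<'E'
from h import *
print(delta([.529,-.0655,.0945],toolR(0)),manip.get_obs()['joint_pos'].round(2))
im=[]
s=cams.capture('scene')['color'][135:215,235:335];t=cams.capture('top')['color'][130:230,240:340];w=cams.capture('wrist')['color'][60:260,150:350]
im=[cv2.resize(i,(266,266*i.shape[0]//i.shape[1]),interpolation=cv2.INTER_CUBIC)[:212] for i in(s,t,w)]
cv2.imwrite('pics/c4.png',np.hstack(im))
E
```

```text
time_s: 7.95
tcp_pos: [0.5298, -0.061, 0.2411]
ee_rot: [-0.0, 0.707, 0.708, 0.0]
force: [-0.5, -0.1, -0.7]
opening: 0.0232
finger_force: 24.8
(array([-0.0045, -0.0009,  0.1466]), array([ 0. , -0. ,  0.1])) [ 0.73  0.15 -0.76  1.69  0.11  1.34 -0.05]
```

View pics/c4.png

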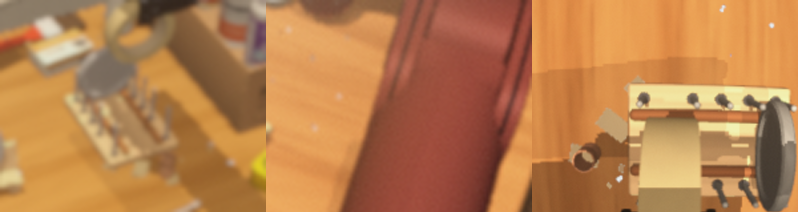

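Roll hangs square above the wide gap. In the wrist crop it spans columns 642–700, between the tines at 642 and 697. I lower it.

```bash
python3 -m pendant '[{"x":-0.004,"y":-0.001,"z":0.02,"ax":0,"ay":0,"az":0,"hand":0},{"x":-0.004,"y":-0.001,"z":0.05,"ax":0,"ay":0,"az":0,"hand":0},{"x":-0.004,"y":-0.001,"z":0.08,"ax":0,"ay":0,"az":0,"hand":0},{"x":-0.004,"y":-0.001,"z":0.1,"ax":0,"ay":0,"az":0,"hand":0},{"x":-0.004,"y":-0.001,"z":0.115,"ax":0,"ay":0,"az":0,"hand":0},{"x":-0.004,"y":-0.001,"z":0.125,"ax":0,"ay":0,"az":0,"hand":0},{"x":-0.004,"y":-0.001,"z":0.132,"ax":0,"ay":0,"az":0,"hand":0},{"x":-0.004,"y":-0.001,"z":0.138,"ax":0,"ay":0,"az":0,"hand":0},{"x":-0.004,"y":-0.001,"z":0.14,"ax":0,"ay":0,"az":0,"hand":0},{"x":-0.004,"y":-0.001,"z":0.14,"ax":0,"ay":0,"az":0,"hand":0}]'
python3 -m pendant '[{"x":0,"y":0,"z":0.002,"ax":0,"ay":0,"az":0,"hand":0},{"x":0,"y":0,"z":0.004,"ax":0,"ay":0,"az":0,"hand":0},{"x":0,"y":0,"z":0.005,"ax":0,"ay":0,"az":0,"hand":0},{"x":0,"y":0,"z":0.005,"ax":0,"ay":0,"az":0,"hand":0}]'
```

```text
time_s: 9.1
tcp_pos: [0.5288, -0.0663, 0.1013]
ee_rot: [0.0, 0.707, 0.707, 0.0]
force: [0.5, -0.6, -0.8]
opening: 0.023
finger_force: 24.8
time_s: 9.5
tcp_pos: [0.5286, -0.0664, 0.096]
ee_rot: [0.0, 0.707, 0.707, -0.0]
force: [-0.3, -0.1, -0.9]
opening: 0.0234
finger_force: 24.8
```

No contact yet at 0.096; I lower in small steps.

```bash
python3 -m pendant '[{"x":0,"y":0,"z":0.001,"ax":0,"ay":0,"az":0,"hand":0},{"x":0,"y":0,"z":0.002,"ax":0,"ay":0,"az":0,"hand":0},{"x":0,"y":0,"z":0.002,"ax":0,"ay":0,"az":0,"hand":0}]'
python3 -m pendant '[{"x":0,"y":0,"z":0.001,"ax":0,"ay":0,"az":0,"hand":0},{"x":0,"y":0,"z":0.001,"ax":0,"ay":0,"az":0,"hand":0}]'
python3 - <<'E'
from h import *
w=cams.capture('wrist')['color'][60:260,150:350];s=cams.capture('scene')['color'][135:215,235:335]
cv2.imwrite('pics/c5.png',np.hstack([cv2.resize(i,(400,320),interpolation=cv2.INTER_CUBIC) for i in(s,w[:160])]))
E
```

```text
time_s: 9.8
tcp_pos: [0.5286, -0.0663, 0.0939]
ee_rot: [-0.0, 0.707, 0.707, -0.0]
force: [-0.1, 0.2, -0.8]
opening: 0.0233
finger_force: 24.8
time_s: 10.0
tcp_pos: [0.5286, -0.0663, 0.0929]
ee_rot: [0.0, 0.707, 0.707, -0.0]
force: [0.0, -0.1, -1.6]
opening: 0.0235
finger_force: 24.8
```

View pics/c5.png

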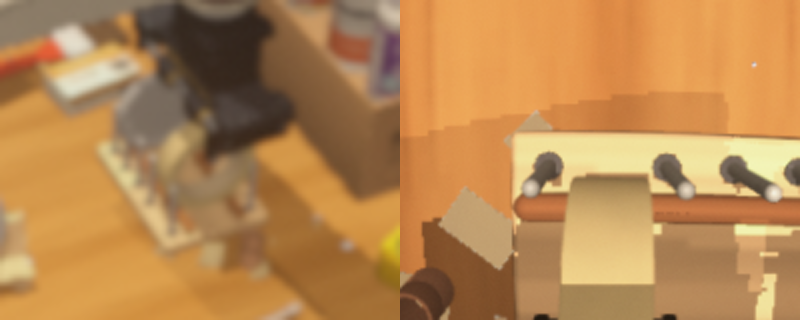

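Roll sits between the tines (columns 565–655 with tines at 530 and 687). I continue to contact.

```bash
for i in 1 2; do python3 -m pendant '[{"x":0,"y":0,"z":0.001,"ax":0,"ay":0,"az":0,"hand":0},{"x":0,"y":0,"z":0.001,"ax":0,"ay":0,"az":0,"hand":0}]' | egrep 'pos|force'; done
```

```text
tcp_pos: [0.5288, -0.0662, 0.0922]
force: [0.4, 0.8, 1.9]
finger_force: 24.8
tcp_pos: [0.5292, -0.0658, 0.0918]
force: [-0.8, 0.9, 7.3]
finger_force: 24.6
```

Contact: 7 N upward at the expected height. I open the fingers.

```bash
python3 -m pendant '[{"x":0,"y":0,"z":-0.0007,"ax":0,"ay":0,"az":0,"hand":0},{"x":0,"y":0,"z":-0.0007,"ax":0,"ay":0,"az":0,"hand":0.35},{"x":0,"y":0,"z":-0.0007,"ax":0,"ay":0,"az":0,"hand":0.45},{"x":0,"y":0,"z":-0.0007,"ax":0,"ay":0,"az":0,"hand":0.55},{"x":0,"y":0,"z":-0.0007,"ax":0,"ay":0,"az":0,"hand":0.55},{"x":0,"y":0,"z":-0.0007,"ax":0,"ay":0,"az":0,"hand":0.55},{"x":0,"y":0,"z":-0.0007,"ax":0,"ay":0,"az":0,"hand":0.55}]'
```

```text
time_s: 11.2
tcp_pos: [0.5286, -0.0663, 0.0917]
ee_rot: [0.0, 0.707, 0.707, -0.0]
force: [0.0, 0.2, -0.5]
opening: 0.0474
finger_force: 0.0
```

```bash
python3 -m pendant '[{"x":0,"y":0,"z":-0.02,"ax":0,"ay":0,"az":0,"hand":0.55},{"x":0,"y":0,"z":-0.05,"ax":0,"ay":0,"az":0,"hand":0.55},{"x":0,"y":0,"z":-0.09,"ax":0,"ay":0,"az":0,"hand":0.55},{"x":0,"y":0,"z":-0.13,"ax":0,"ay":0,"az":0,"hand":0.55},{"x":0,"y":0,"z":-0.17,"ax":0,"ay":0,"az":0,"hand":0.55},{"x":0,"y":0,"z":-0.17,"ax":0,"ay":0,"az":0,"hand":0.55},{"x":0,"y":0,"z":-0.17,"ax":0,"ay":0,"az":0,"hand":0.55},{"x":0,"y":0,"z":-0.17,"ax":0,"ay":0,"az":0,"hand":0.55}]'
python3 - <<'E'
from h import *
c=cams.capture('wrist');c['fish']=1;w=c['color'][60:260,150:350];s=cams.capture('scene')['color'][135:215,235:335]
cv2.imwrite('pics/c6.png',np.hstack([cv2.resize(i,(400,320),interpolation=cv2.INTER_CUBIC) for i in(s,w[:160])]))
print([((proj(c,np.array(p))-[150,60])*2+[400,0]).round() for p in([.517,-.0655,.1195],[.541,-.0655,.1195],[.529,-.0655,.1195])])
E
```

```text
time_s: 12.0
tcp_pos: [0.528, -0.0664, 0.2606]
ee_rot: [-0.001, 0.707, 0.707, -0.001]
force: [-0.0, 0.0, -0.6]
opening: 0.0477
finger_force: 0.0
[array([584., 236.]), array([630., 236.]), array([607., 236.])]
```

View pics/c6.png

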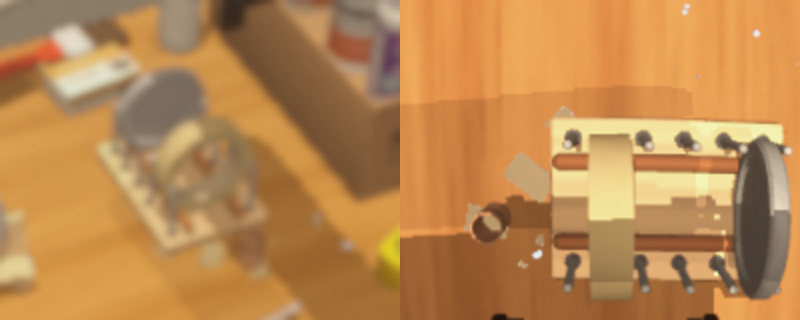

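The roll stands upright and square between the tines (columns 588–635 against a predicted 584–630), centred on the rails. The rack lid is undisturbed.

```bash
python3 -c "
from plant import job;print(job.sign_off())"
```

```text
the job is handed in; nothing more can be done
None
```

The roll of masking tape stands upright in the wide gap of the rack, about 3 mm or less from the middle by the last wrist picture; I never touched either lid, and the job is handed in at about 12 s of the 48 s, though the sign-off gave no verdict.

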